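Pass the pliers out through the locker hatch

TASK

Slide the hatch's clear sash all the way down by its bar handle, then take the long-nose pliers off the slatted shelf, leaving the other things there alone. Hold the pliers out through the open hatch for your mate outside: handles first, pointing straight out, flat and level, in the middle of the opening (across, and in height between the lowered sash and the post tops), with half the length of the handles outside. Finish while still holding them there, clear of the frame.

Things in the scene. Friction and masses are not known exactly. Their poses are not given: they have to be found in the camera images.
- hatch: Fixed pass-through hatch in a white bulkhead: two pine posts 330 mm tall, 282 mm apart, open on top; between them a white board with a pine sill, top 164 mm up, 12 to 44 mm outside the sash plane; white wings 312 mm tall, out to 255 mm either side. Origin at bench level under the middle of the opening, in the sash plane; x straight out through the hatch (away from the robot), y left, z up.
- hatch_mid (a point): The middle of the opening once the sash is down: in the sash plane, midway between the posts, 250 mm above the bench, that is halfway between the lowered sash's top edge (170 mm) and the tops of the posts (330 mm). Axes as hatch.
- sash (a joint): Clear acrylic sash in aluminium rails, 276 mm wide, 165 mm tall, 14 mm thick, between the posts. 0 = fully up (shut, top edge 320 mm up), 0.15 m = fully down on its stop; it slides straight down on the robot's side of the fixed board. Tight felt channels hold it wherever it is left; about 3 N moves it down, about 12 N up.
- sash_pull (a point): The sash's bar handle: level round steel bar 10 mm thick, 110 mm long, parallel to the sash on the robot's side of its top rail, a standoff at each end. This point is the bar's middle, 35 mm off the sash's face (42 mm inside the sash plane), 307 mm up when shut and 157 mm when fully down; axes as hatch. It can be taken from above, one finger between bar and sash.
- shelf: Slatted pine shelf, fixed, 338 x 400 mm, six 48 mm slats with 10 mm gaps, top 70 mm above the bench; origin at bench level under its middle.
- pliers: Stainless long-nose pliers, shut, lying flat, 200 mm long, 16 mm thick, about 0.17 kg: a box-shaped pivot joint 32 mm long and 26 mm wide, a slim nose reaching 71 mm to -x, two dark rubber-sleeved handles reaching 130 mm to +x, 53 mm wide over both. Origin on the underside at the pivot; x from nose to handle ends, z up. Mass centre within 30 mm of the pivot, on the handle side.
- handle_mid (a point): The middle of the pliers' handles: on the centre line between them, half-way along, 75 mm from the pivot towards the handle ends, at mid thickness (8 mm).
- reel_case: Bystander: black plastic reel case, 100 x 110 x 63 mm, origin under its middle. Stands at the far side of the shelf.
- multitool: Bystander: stainless multitool closed shut, 102 x 33 x 17 mm, a plain bar without nose or handles, origin under its middle, length along x. Lies at the far side of the shelf.
- jar: Bystander: small glass jar of brass swivels with a steel lid, 60 mm across and 68 mm tall, origin under its middle. Stands at the far side of the shelf.
Not all that is in view belongs to the job. Of the things like the pliers, leave any that is turquoise; of the rest the smaller one is meant.

How it is judged:
On the way, in this order (a step that is already met when the one before it is completed fails the run):
1. the sash is on its way down, moved by its bar handle (value of joint sash above 0.08 m and (contact force between the fingers and sash_c0 above 0.5 N or contact force between the fingers and sash_c1 above 0.5 N or contact force between the fingers and sash_c2 above 0.5 N)), for 0.1 s.
2. the sash is all the way down (value of joint sash above 0.14 m), for 0.2 s.
3. the pliers are lifted off the shelf in the fingers (contact force between the fingers and pliers above 1 N and contact force between pliers and shelf below 0.05 N and height (world z) of pliers above 0.1 m), for 0.2 s.
At the end, for the whole second after the job is handed in: Sash within 10 mm of fully down; pliers still, held only by the fingers, handles out, pivot 30 mm or more inside, middle of the handles within 35 mm (in/out), 30 mm (across) and 30 mm (height) of the middle of the opening, within 0.2 rad of straight out and of level; bystanders unmoved (value of joint sash above 0.14 m and x of handle_mid in the frame of hatch_mid between -0.035 and 0.035 m and y of handle_mid in the frame of hatch_mid between -0.03 and 0.03 m and z of handle_mid in the frame of hatch_mid between -0.03 and 0.03 m and x of pliers in the frame of hatch_mid below -0.03 m and angle between the x axis of pliers and the x axis of hatch_mid, either way round below 0.2 rad and angle between the z axis of pliers and the z axis of hatch_mid, either way round below 0.2 rad and contact force between the fingers and pliers above 1 N and contact force between pliers and hatch below 0.1 N and linear speed of pliers below 0.03 m/s and angular speed of pliers below 0.2 rad/s); the arm keeps its last pose, push and grip.
It fails at once if the reel case, multitool or jar is pushed more than 30 mm (distance of any of reel_case, multitool, jar from where it was at the start of the episode above 0.03 m).
It also fails if it takes over 64 s, if anything falls off the work surface, if the arm or the gripper's body presses on something with over 40 N, if the wrist force passes 120 N, or if a joint passes its speed limit or range.

ROBOT

A 6-joint arm with a two-finger parallel gripper is mounted at the origin on the work surface. World frame = base frame: x ahead of the robot, y to its left, z up, the work surface at z = 0. Lengths are in m, angles in rad, forces in N, time in s.
With the tool pointing down it reaches from about 0.25 to 0.725 m from the base axis. Payload 4 kg.
Tool frame: the origin (TCP) lies on the centre line of the jaws, within the pads' length; the fingertips stand 22 mm ahead of it and the grasp point (between the pads) lies 3 mm ahead of it; z points along the fingers, y is the line along which they close (so a half turn about z gives the same grasp; the last joint's range is limited). The gripper opens to 85 mm and grips with 20 to 120 N. Pads are 22 mm wide; open, the fingers measure 114 mm over their backs; the gripper's body (76 mm by 85 mm) begins 54 mm behind the grasp point. The pads swing forward as they close: fully open they stand 13 mm farther back than shut.
Start: joints at [1.16, 0.241, 0.005, 1.335, 0, 1.571], TCP at [0.2, 0.458, 0.216] pointing down, gripper open.
Joint ranges: [-2.72, 2.72], [-1.05, 1.87], [-1.09, 1.28], [-1.99, 2.15], [-1.42, 1.44], [-3.14, 3.14]. Speed limits (rad/s): [2.79, 2.79, 3.14, 3.14, 3.14, 3.14].

INTERFACE

Orientations are given as a unit quaternion [x, y, z, w].
In Python, from workcell import bot gives the robot as it stands.
- The arm moves only by the shell command python3 -m inch 'ROWS'. ROWS is JSON, one flat list of numbers, 7 for each row, row after row: the shift along the world's x, y, z in mm, then the turn, a rotation vector about the world's x, y, z in rad, then the opening in per cent of the stroke, from 0 (shut) to 100 (fully open). A call has 1 to 8 rows; each row is the pose to reach, as a shift and turn from the pose commanded when the call began; what a row does not reach only later rows make up. A row lasts 1/12 s, in which the tool goes at most 41.7 mm and 7.16 degrees, less where a joint would pass 70% of its speed; a pose out of reach is approached as far as the arm can. A call with a gripper value outside its range is refused whole. The fingers move at their own pace and stop on an object; the grip force is fixed at half the most. Time passes only in rows, so rows that repeat a pose let the fingers close. It gives the time, the measured TCP pose, the force, the opening and the grip force at its end, in the units of the state.
- bot.get_obs(): the state, without advancing time (a new reading comes with each control period).
- bot.camera(name): name is "side" or "top" or "wrist"; returns the picture (400x640x3 uint8, blue, green, red); there is no depth.
- bot.camera_info(name): a dict with "intrinsics" (3x3 intrinsics, pixels), "camera_from_world" (4x4, takes a point from world to camera coordinates); the wrist camera has in their place "hand_eye" (4x4, takes a point from camera to tool coordinates, whose origin is the TCP and whose axes are the flange's). Camera axes: x right, y down, z forward; pixel columns grow to the right and rows downward; lengths in m; the calibration is good to about 2 mm. The wrist camera is an equidistant fisheye: a pixel r from the principal point sees the ray r / f radians off the axis. A picture is of the moment at which its call begins: read the wrist's pose just before it. camera_info takes no time and is no camera call.
- bot.job_done(): hands the job in; it is judged then, once.
Trained networks look in the newest picture that a camera, given by its name, has taken for a name from the list of things; names that differ only in an ending like _2 or _b are one class to them, and where a whole thing is asked for, a point or a joint stands for the part that bears it (a point fixed in the world has none). Each returns a list of dicts, best first, with "confidence" (0 to 1); they miss things now and then, are a little off and sometimes report something else, mostly with a low value. They report only what shows in the picture. A call takes as long as a camera call. They do not tell look-alikes from the thing itself.
- bot.silhouettes(camera, target): "mask" (400x640 bool, what is visible of it) and "uv" ([column, row] in pixels, amid what is visible of it).
- bot.spot_point(camera, target): "uv" ([column, row] in pixels: a listed point, or the origin of a listed thing).
The state is a dict: "clock": time; "joint_pos": joint angles; "joint_vel": joint speeds; "tau": joint torques, N m; "eef_pos": TCP position; "tool_rot": TCP orientation; "ft_force": force on the tool from outside, world axes, zero at the start; "ft_torque": the same for the moment, N m; "grip_width": finger opening in m; "grasp_force": force on a finger pad.
Only numpy, scipy, OpenCV 4.12 (cv2) and the standard library are available. Lean on these libraries where they do the work, as an engineer would, in place of code of your own. Each camera call takes 0.05 s, during which the arm holds its last target. There are 200 camera calls.

## Working session

There is one attempt and no reset: what is moved stays moved. The work goes in short steps, Python scripts to look and compute and a shell command to move; the robot and the scene stay as the last step left them, time stands still between calls to the robot, and variables do not carry over. Pictures are saved under pics/ and viewed, at most 13 in all, crops included, and the job is handed in when it is done.

```bash
mkdir -p pics; ls; cat > h.py <<'E'
import numpy as np,cv2
from workcell import bot
from scipy.spatial.transform import Rotation as R
def ray(cam,uv):
    i=bot.camera_info(cam);K=np.array(i["intrinsics"]);T=np.array(i["camera_from_world"])
    d=np.linalg.solve(K,[uv[0],uv[1],1]);Rt=T[:3,:3].T
    return -Rt@T[:3,3],Rt@d
def onz(cam,uv,z):
    o,d=ray(cam,uv);return o+d*(z-o[2])/d[2]
def proj(cam,p):
    i=bot.camera_info(cam);K=np.array(i["intrinsics"]);T=np.array(i["camera_from_world"])
    c=T[:3,:3]@np.array(p)+T[:3,3];c=K@c;return c[:2]/c[2]
def tri(a,ua,b,ub):
    o,d=ray(a,ua);p,e=ray(b,ub)
    s=np.linalg.lstsq(np.c_[d,-e],p-o,rcond=None)[0]
    A=o+d*s[0];B=p+e*s[1];return (A+B)/2,np.linalg.norm(A-B)
E
python3 - <<'E'
from h import *
np.set_printoptions(precision=3,suppress=True)
print(bot.get_obs())
for c in("top","side"):
    cv2.imwrite(f"pics/{c}0.png",bot.camera(c))
    for n in("pliers","multitool","reel_case","jar","hatch","sash","shelf"):
        print(c,n,[(np.round(x["uv"]),round(x["confidence"],2),x["mask"].sum()) for x in bot.silhouettes(c,n)])
    for n in("pliers","handle_mid","sash_pull","hatch","hatch_mid","shelf"):
        print(c,n,[(np.round(x["uv"],1),round(x["confidence"],2)) for x in bot.spot_point(c,n)])
E
```

```text
pics
{'clock': 0.0, 'joint_pos': array([1.16 , 0.241, 0.004, 1.335, 0.   , 1.571]), 'joint_vel': array([ 0.   , -0.001,  0.   ,  0.001, -0.001, -0.   ]), 'tau': array([  0.002, -37.231,  25.241,   0.017,   0.   ,   0.   ]), 'eef_pos': array([0.199, 0.458, 0.215]), 'tool_rot': array([ 0.204,  0.979, -0.001, -0.   ]), 'ft_force': array([-1.308, -1.136, -0.203]), 'ft_torque': array([ 0.075, -0.015,  0.037]), 'grasp_force': 0.0, 'grip_width': 0.08546960190346474}
top pliers [(array([355., 199.]), 0.93, np.int64(464)), (array([386., 272.]), 0.87, np.int64(763)), (array([238., 247.]), 0.71, np.int64(311))]
top multitool [(array([421., 135.]), 0.54, np.int64(259)), (array([381., 132.]), 0.19, np.int64(298))]
top reel_case [(array([345., 135.]), 0.72, np.int64(1122)), (array([423., 135.]), 0.2, np.int64(296))]
top jar [(array([381., 133.]), 0.73, np.int64(360)), (array([192., 170.]), 0.52, np.int64(1685))]
top hatch [(array([193., 170.]), 0.56, np.int64(4690))]
top sash [(array([190., 171.]), 0.81, np.int64(1738))]
top shelf [(array([391., 175.]), 0.88, np.int64(9625))]
top pliers [(array([3
[... 539 characters left out ...]
ase [(array([385., 233.]), 0.96, np.int64(1706))]
side jar [(array([400., 270.]), 0.58, np.int64(713))]
side hatch [(array([322., 119.]), 0.64, np.int64(7232))]
side sash [(array([308.,  97.]), 0.75, np.int64(2132))]
side shelf [(array([360., 310.]), 0.94, np.int64(15220))]
side pliers [(array([240.2, 177.4]), 0.73), (array([324.5, 266.4]), 0.7), (array([235.7, 313.3]), 0.61)]
side handle_mid [(array([299.2, 263.4]), 0.86), (array([207. , 348.1]), 0.69), (array([257.2, 184.3]), 0.62)]
side sash_pull [(array([296.5,  87.4]), 0.74)]
side hatch [(array([297.6,  87.5]), 0.75), (array([310.2, 154.6]), 0.63)]
side hatch_mid [(array([308.7,  95.3]), 0.77)]
side shelf [(array([363.6, 299.2]), 0.73)]
```

View pics/top0.png

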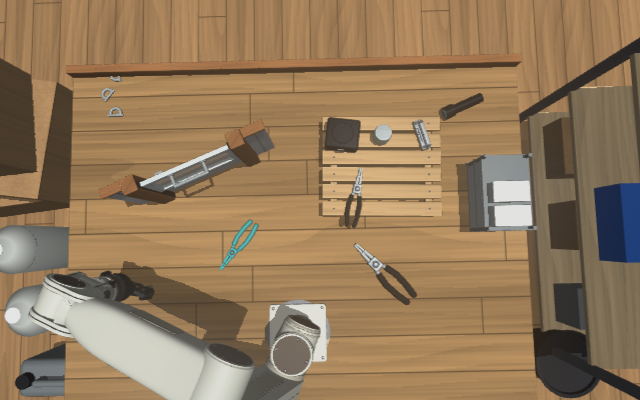

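View pics/side0.png

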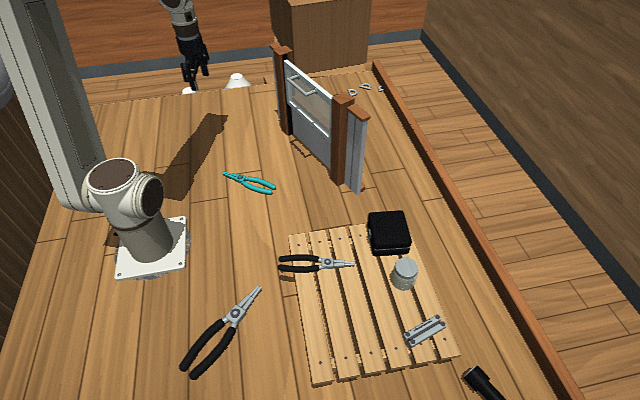

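Lookalikes in the top view: dark pliers on the shelf (355,199), larger dark pliers on the bench (386,272) and turquoise pliers (238,247). The shelf pair is the smaller non-turquoise one, so I choose it. Next is a close crop to check this, along with the hatch.

```bash
python3 - <<'E'
from h import *
np.set_printoptions(precision=3,suppress=True)
t=cv2.imread("pics/top0.png");s=cv2.imread("pics/side0.png")
def z(i,x,y,w,h,k): return cv2.resize(i[y:y+h,x:x+w],None,fx=k,fy=k,interpolation=cv2.INTER_CUBIC)
a=z(t,95,110,185,100,4); b=z(t,320,110,100,125,2.3);c=z(s,265,35,110,165,1.7)
im=np.zeros((600,800,3),np.uint8);im[:400,:740]=a
d=z(s,270,235,100,50,2.0);e=z(t,320,160,70,80,2.4)
im[402:402+192,:168]=e;im[402:502,180:380]=d;f=z(s,270,40,110,70,3.2)[:198];im[402:402+len(f),400:400+f.shape[1]]=f
cv2.imwrite("pics/c1.png",im)
print("bar",tri("top",(193.4,178.1),"side",(296.5,87.4)))
print("mid",tri("top",(188.5,170),"side",(308.7,95.3)))
print("pl piv",onz("top",(357.9,187.9),.078),onz("side",(324.5,266.4),.078))
print("pl hm",onz("top",(351.8,210.3),.078),onz("side",(299.2,263.4),.078))
m=bot.silhouettes("top","pliers")
for m in m:
    ys,xs=np.nonzero(m["mask"]);P=np.array([onz("top",(x,y),.078)[:2] for x,y in zip(xs,ys)])
    c=P.mean(0);w,v=np.linalg.eigh(np.cov((P-c).T));q=(P-c)@v;print(c,v[:,1],np.ptp(q,axis=0))
for n,z_ in(("jar",.14),("multitool",.087),("reel_case",.133)):
    u=[x for x in bot.silhouettes("top",n)][0]["uv"];print(n,onz("top",u,z_))
E
```

```text
bar (array([0.498, 0.278, 0.295]), np.float64(0.003839230445824533))
mid (array([0.535, 0.308, 0.241]), np.float64(0.005759494346791985))
pl piv [ 0.483 -0.213  0.078] [ 0.472 -0.221  0.078]
pl hm [ 0.409 -0.19   0.078] [ 0.409 -0.198  0.078]
[ 0.442 -0.201] [-0.976  0.218] [0.052 0.2  ]
[ 0.195 -0.299] [0.704 0.711] [0.065 0.257]
[0.302 0.189] [-0.74   0.673] [0.051 0.177]
jar [ 0.653 -0.288  0.14 ]
multitool [ 0.655 -0.429  0.087]
reel_case [ 0.653 -0.171  0.133]
```

View pics/c1.png

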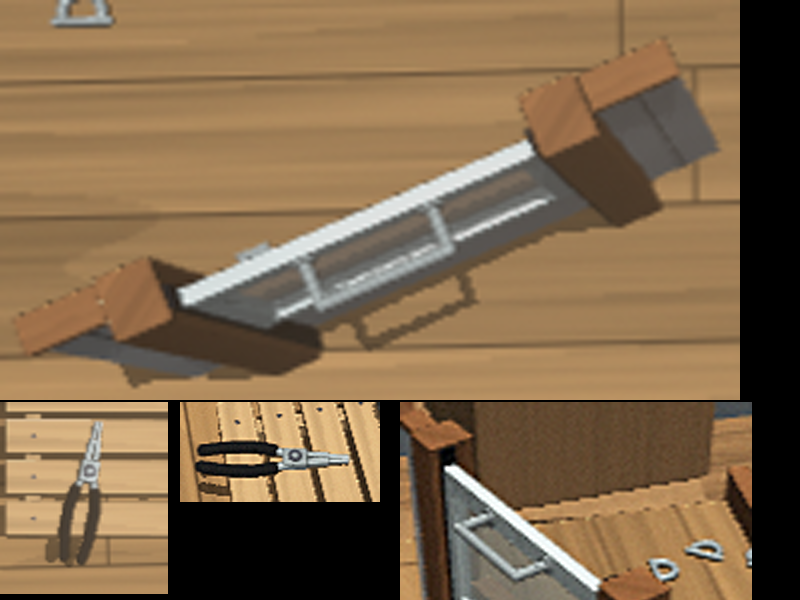

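The crop confirms it: the shelf pliers (200 mm long) have dark handles overhanging the shelf's near edge and the nose pointing away. The sash bar runs from (175,187) to (208,172) in the top view.

```bash
python3 - <<'E'
from h import *
np.set_printoptions(precision=3,suppress=True)
f=lambda x,y,z:onz("top",(95+x/4-.4,110+y/4-.4),z)[:2]
a,b=f(322,307,.307),f(448,252,.307);print("bar",a,b,np.linalg.norm(a-b),(a+b)/2)
c,d=f(182,296,.32),f(532,146,.32);print("rail",c,d,np.linalg.norm(c-d),(c+d)/2)
for u,v in((a,b),(c,d)):
    e=(v-u)/np.linalg.norm(v-u); n=np.array([-e[1],e[0]]);n*=np.sign(n[0]);print("out",n,np.arctan2(n[1],n[0]))
yaw=np.arctan2(n[1],n[0]);m=(c+d)/2;print("bar pred",m-.042*n)
Rm=R.from_quat(bot.get_obs()["tool_rot"]).as_matrix();print(Rm)
i=bot.camera_info("wrist");print(i)
for p in [(*(m-.042*n),.307)]: print(proj("side",p),proj("top",p))
E
```

```text
bar [0.476 0.327] [0.513 0.237] 0.09801435277906316 [0.494 0.282]
rail [0.484 0.423] [0.586 0.173] 0.2696737961060897 [0.535 0.298]
out [0.923 0.384] 0.3941861198433346
out [0.926 0.379] 0.3882750390899129
bar pred [0.496 0.282]
[[-0.917  0.399 -0.   ]
 [ 0.399  0.917 -0.   ]
 [ 0.    -0.    -1.   ]]
{'intrinsics': array([[309.707,   0.   , 321.12 ],
       [  0.   , 309.707, 199.944],
       [  0.   ,   0.   ,   1.   ]]), 'hand_eye': array([[-0.001, -0.955, -0.297,  0.076],
       [ 1.   , -0.001,  0.001,  0.001],
       [-0.001, -0.297,  0.955, -0.158],
       [ 0.   ,  0.   ,  0.   ,  1.   ]])}
[296.213  83.145] [190.784 178.782]
```

```bash
python3 -m inch '[0,0,42,0,0,0,100, 0,0,84,0,0,0,100, 0,0,126,0,0,0,100, 0,0,168,0,0,-0.1,100, 36,-21,170,0,0,-0.2,30, 72,-42,170,0,0,-0.3,30, 108,-63,170,0,0,-0.4,30, 144,-84,170,0,0,-0.5,30]' && python3 -m inch '[36,-21,0,0,0,-0.1,30, 72,-42,0,0,0,-0.2,30, 108,-63,0,0,0,-0.27,30, 144,-84,0,0,0,-0.27,30, 150,-92,0,0,0,-0.27,30, 150,-92,0,0,0,-0.27,30, 150,-92,0,0,0,-0.27,30]'
python3 - <<'E'
from h import *
np.set_printoptions(precision=3,suppress=True)
o=bot.get_obs();Rm=R.from_quat(o["tool_rot"]).as_matrix();print(o["eef_pos"],o["joint_pos"],o["grip_width"],Rm)
im=bot.camera("wrist");cv2.imwrite("pics/w1.png",im)
for c in("wrist","top","side"):
    if c!="wrist":bot.camera(c)
    print(c,[(x["uv"],x["confidence"]) for x in bot.spot_point(c,"sash_pull")])
E
```

```text
clock: 2.27
eef_pos: [0.3447, 0.3738, 0.3865]
tool_rot: [0.441, 0.897, 0.001, 0.0]
ft_force: [0.4, 1.0, -0.6]
grip_width: 0.0385
grasp_force: 0.0
clock: 2.85
eef_pos: [0.4937, 0.2821, 0.3855]
tool_rot: [0.557, 0.83, -0.0, -0.0]
ft_force: [0.0, 0.2, -0.1]
grip_width: 0.0256
grasp_force: 0.0
[0.494 0.282 0.385] [0.519 0.404 0.672 1.84  0.001 1.701] 0.025573496796158782 [[-0.379  0.926 -0.001]
 [ 0.926  0.379 -0.   ]
 [ 0.    -0.001 -1.   ]]
wrist [([324.4, 198.3], 0.56)]
top [([190.3, 180.3], 0.93)]
side [([296.5, 88.4], 0.72)]
```

View pics/w1.png

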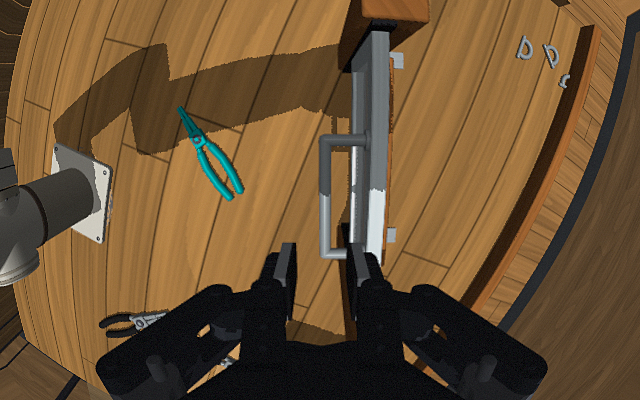

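The wrist view shows the bar between (325,140) and (325,255), about centred between the pads (290 and 355). I'll project it to check.

```bash
cat >> h.py <<'E'
def wz(uv,z,o=None):
    o=o or bot.get_obs();i=bot.camera_info("wrist");K=np.array(i["intrinsics"]);H=np.array(i["hand_eye"])
    d=np.array([uv[0]-K[0,2],uv[1]-K[1,2]]);r=np.hypot(*d);t=r/K[0,0]
    v=np.array([*(d/max(r,1e-9)*np.sin(t)),np.cos(t)])
    Rm=R.from_quat(o["tool_rot"]).as_matrix();v=Rm@H[:3,:3]@v;p=Rm@H[:3,3]+o["eef_pos"]
    return p+v*(z-p[2])/v[2]
E
python3 - <<'E'
from h import *
np.set_printoptions(precision=4,suppress=True)
a,b=wz((325,141),.307),wz((325,253),.307);n=np.array([.926,.379]);e=np.array([-.379,.926])
o=bot.get_obs()["eef_pos"]
print(a,b,np.linalg.norm(a-b));d=((a+b)/2-o)[:2];print(d@n,d@e)
c=wz((373,70),.32);print((c-o)[:2]@n)
E
```

```text
[0.4769 0.3312 0.307 ] [0.5134 0.2435 0.307 ] 0.09499310765850302
0.003928497838631745 0.002584164055929205
0.03763288854384416
```

```bash
python3 -m inch '[3,2,0,0,0,0,30, 3,2,-20,0,0,0,30, 3,2,-40,0,0,0,30, 3,2,-60,0,0,0,30, 3,2,-75,0,0,0,30, 3,2,-75,0,0,0,30]' && python3 -m inch '[0,0,0,0,0,0,15, 0,0,0,0,0,0,5, 0,0,0,0,0,0,0, 0,0,0,0,0,0,0, 0,0,0,0,0,0,0]'
```

```text
clock: 3.65
eef_pos: [0.4949, 0.2842, 0.3073]
tool_rot: [0.556, 0.831, -0.003, -0.001]
ft_force: [0.2, -0.2, -0.6]
grip_width: 0.0257
grasp_force: 0.0
clock: 4.07
eef_pos: [0.4969, 0.2848, 0.3119]
tool_rot: [0.557, 0.831, 0.001, 0.0]
ft_force: [-0.1, 0.6, -0.1]
grip_width: -0.0003
grasp_force: 0.0
```

```bash
python3 - <<'E'
from h import *
o=bot.get_obs();print(o["eef_pos"],o["grip_width"],o["grasp_force"],o["ft_force"])
a=bot.camera("wrist");b=bot.camera("side")
im=np.zeros((600,800,3),np.uint8);w=cv2.resize(a[100:380,200:480],(560,560));im[:560,:560]=w
s=cv2.resize(b[40:140,245:325],(240,300),interpolation=cv2.INTER_CUBIC);im[:300,560:]=s;cv2.imwrite("pics/w2.png",im)
E
```

```text
[0.49693462 0.28476103 0.3119334 ] -0.0002751071441520073 0.0 [-0.08595909  0.59656764 -0.09190303]
```

View pics/w2.png

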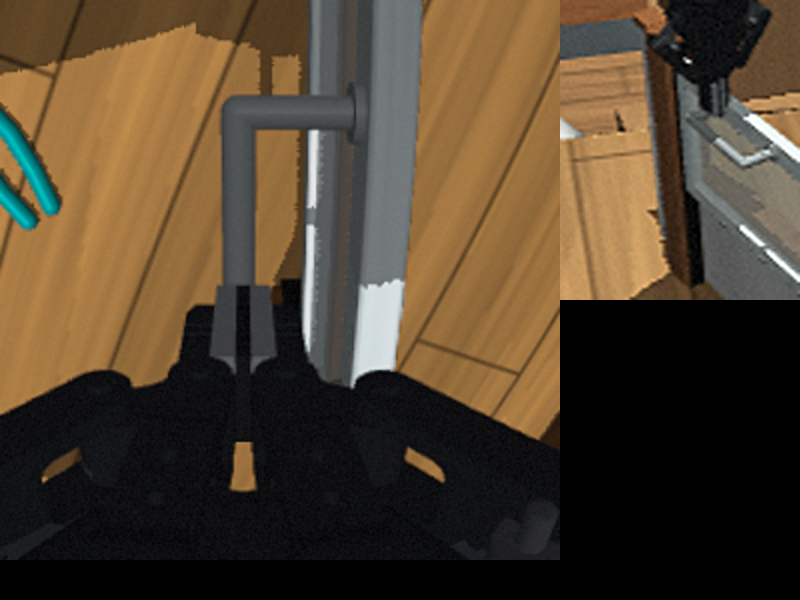

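The fingers closed just above the bar, still centred on it across and along. I'll reopen and go about 16 mm lower.

```bash
python3 -m inch '[0,0,4,0,0,0,30, 0,0,4,0,0,0,30, 0,0,4,0,0,0,30, 0,0,-8,0,0,0,30, 0,0,-17,0,0,0,30, 0,0,-17,0,0,0,30]' && python3 -m inch '[0,0,0,0,0,0,15, 0,0,0,0,0,0,5, 0,0,0,0,0,0,0, 0,0,0,0,0,0,0, 0,0,0,0,0,0,0]'
```

```text
clock: 4.67
eef_pos: [0.4956, 0.2839, 0.2915]
tool_rot: [0.557, 0.831, -0.002, -0.001]
ft_force: [-0.6, 0.0, 0.1]
grip_width: 0.0257
grasp_force: 0.0
clock: 5.08
eef_pos: [0.4967, 0.2846, 0.2943]
tool_rot: [0.557, 0.831, 0.0, 0.0]
ft_force: [0.4, 0.3, 0.7]
grip_width: 0.0
grasp_force: 0.0
```

```bash
python3 - <<'E'
from h import *
np.set_printoptions(precision=4,suppress=True)
o=bot.get_obs();print(o["eef_pos"],o["grip_width"])
a=bot.camera("wrist");b=bot.camera("side")
im=np.zeros((600,800,3),np.uint8);im[:400,:400]=cv2.resize(a[100:380,200:480],(400,400))
im[:400,400:]=cv2.resize(b[40:120,255:335],(400,400),interpolation=cv2.INTER_CUBIC)
s0=cv2.imread("pics/side0.png");im[400:,:]=cv2.resize(s0[70:110,255:415],(800,200),interpolation=cv2.INTER_CUBIC);cv2.imwrite("pics/w3.png",im)
n=np.array([.926,.379,0]);e=np.array([-.379,.926,0])
for z in(.307,.295,.28,.265):
    c=np.array([.4965,.2845,z]);print(z,[proj("side",c+k*e) for k in(.055,0,-.055)],[proj("top",c+k*e) for k in(.055,0,-.055)])
E
```

```text
[0.4967 0.2846 0.2943] 8.929931552643055e-06
0.307 [array([286.6495,  74.6377]), array([296.1153,  82.7091]), array([306.0823,  91.2079])] [array([172.207 , 186.3885]), array([189.9511, 178.7616]), array([207.6568, 171.1513])]
0.295 [array([286.9131,  78.0988]), array([296.3146,  86.1983]), array([306.2102,  94.7234])] [array([173.5731, 186.8461]), array([191.1574, 179.2868]), array([208.704 , 171.7437])]
0.28 [array([287.2372,  82.3547]), array([296.5596,  90.487 ]), array([306.3673,  99.0424])] [array([175.2467, 187.4067]), array([192.6353, 179.9302]), array([209.987 , 172.4695])]
0.265 [array([287.5554,  86.5342]), array([296.8002,  94.6967]), array([306.5215, 103.28  ])] [array([176.8838, 187.9551]), array([194.081 , 180.5595]), array([211.2421, 173.1795])]
```

View pics/w3.png

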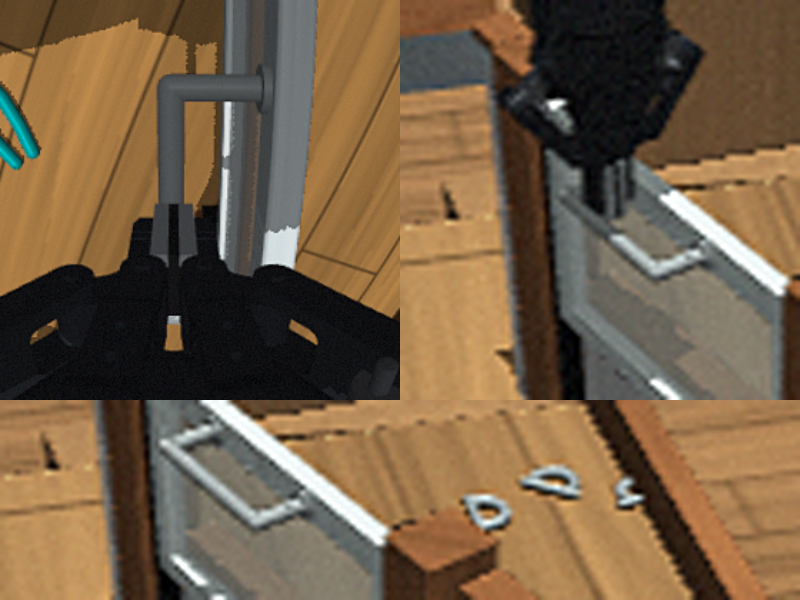

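The wrist and side views agree that the fingertips end above the bar, about 30 mm higher than nominal, and the sash has not moved. I'll open and go deeper in steps, watching the force.

```bash
python3 -m inch '[0,0,4,0,0,0,30, 0,0,4,0,0,0,30, 0,0,4,0,0,0,30, 0,0,-8,0,0,0,30, 0,0,-18,0,0,0,30, 0,0,-18,0,0,0,30]' && python3 -m inch '[0,0,0,0,0,0,15, 0,0,0,0,0,0,5, 0,0,0,0,0,0,0, 0,0,0,0,0,0,0, 0,0,0,0,0,0,0]'
python3 - <<'E'
from h import *
print(bot.get_obs()["joint_pos"])
bot.camera("wrist");a=bot.camera("wrist");b=bot.camera("side")
im=np.zeros((400,800,3),np.uint8);im[:400,:400]=cv2.resize(a[100:380,200:480],(400,400))
im[:400,400:]=cv2.resize(b[40:120,255:335],(400,400),interpolation=cv2.INTER_CUBIC)
cv2.imwrite("pics/w4.png",im)
E
```

```text
clock: 5.68
eef_pos: [0.4956, 0.284, 0.2738]
tool_rot: [0.557, 0.831, -0.002, -0.001]
ft_force: [-0.7, -0.4, -1.2]
grip_width: 0.0254
grasp_force: 0.0
clock: 6.1
eef_pos: [0.4959, 0.2842, 0.2761]
tool_rot: [0.557, 0.831, -0.001, -0.0]
ft_force: [-3.5, -1.4, -0.8]
grip_width: 0.0071
grasp_force: 58.6
[5.20347236e-01 3.74889554e-01 3.45819482e-01 1.54305230e+00
 1.26991421e-04 1.70110104e+00]
```

Contact: 58.6 N at 7 mm opening, so only the top of the round bar is in the tips. I'll regrip 9 mm lower.

```bash
python3 -m inch '[0,0,0,0,0,0,30, 0,0,0,0,0,0,30, 0,0,-5,0,0,0,30, 0,0,-10,0,0,0,30, 0,0,-10,0,0,0,30]' && python3 -m inch '[0,0,0,0,0,0,15, 0,0,0,0,0,0,5, 0,0,0,0,0,0,0, 0,0,0,0,0,0,0, 0,0,0,0,0,0,0]'
```

```text
clock: 6.67
eef_pos: [0.4965, 0.2844, 0.2647]
tool_rot: [0.557, 0.831, -0.0, -0.0]
ft_force: [0.6, 0.0, -0.8]
grip_width: 0.0257
grasp_force: 0.0
clock: 7.08
eef_pos: [0.4958, 0.2842, 0.2655]
tool_rot: [0.557, 0.831, -0.001, -0.0]
ft_force: [-3.5, -1.7, -1.2]
grip_width: 0.0078
grasp_force: 58.4
```

```bash
python3 -m inch '[0,0,-5,0,0,0,0, 0,0,-15,0,0,0,0, 0,0,-25,0,0,0,0, 0,0,-35,0,0,0,0, 0,0,-45,0,0,0,0, 0,0,-55,0,0,0,0, 0,0,-65,0,0,0,0, 0,0,-75,0,0,0,0]' ; python3 -m inch '[0,0,-10,0,0,0,0, 0,0,-20,0,0,0,0, 0,0,-30,0,0,0,0, 0,0,-40,0,0,0,0, 0,0,-50,0,0,0,0, 0,0,-60,0,0,0,0, 0,0,-60,0,0,0,0]'
```

```text
clock: 7.75
eef_pos: [0.4959, 0.2842, 0.1912]
tool_rot: [0.557, 0.831, -0.0, -0.0]
ft_force: [-6.4, -2.7, 3.6]
grip_width: 0.0076
grasp_force: 59.0
clock: 8.33
eef_pos: [0.4958, 0.2841, 0.129]
tool_rot: [0.557, 0.831, -0.001, -0.001]
ft_force: [1.4, 0.1, -10.7]
grip_width: 0.0077
grasp_force: 58.2
```

```bash
python3 -m inch '[0,0,-4,0,0,0,0, 0,0,-8,0,0,0,0, 0,0,-8,0,0,0,0]'; python3 -m inch '[0,0,-4,0,0,0,0, 0,0,-8,0,0,0,0, 0,0,-8,0,0,0,0, 0,0,-8,0,0,0,0]'
```

```text
clock: 8.58
eef_pos: [0.496, 0.2843, 0.1263]
tool_rot: [0.557, 0.831, 0.001, 0.0]
ft_force: [-9.8, -4.9, 15.6]
grip_width: 0.0076
grasp_force: 61.0
clock: 8.92
eef_pos: [0.4962, 0.2844, 0.126]
tool_rot: [0.557, 0.831, 0.003, 0.002]
ft_force: [-22.1, -12.7, 51.9]
grip_width: 0.0074
grasp_force: 64.9
```

```bash
python3 -m inch '[0,0,12,0,0,0,0, 0,0,12,0,0,0,0, 0,0,12,0,0,0,0]'; python3 - <<'E'
from h import *
np.set_printoptions(precision=3,suppress=True)
a=bot.camera("wrist");b=bot.camera("side")
im=np.zeros((600,800,3),np.uint8);im[:400,:400]=cv2.resize(a[100:380,200:480],(400,400))
im[:600,400:]=cv2.resize(b[50:200,260:360],(400,600),interpolation=cv2.INTER_CUBIC)
cv2.imwrite("pics/w5.png",im)
n=np.array([.926,.379,0]);e=np.array([-.379,.926,0])
for z in(.145,.157,.168):
    c=np.array([.4965,.2845,z]);print(z,[proj("side",c+k*e) for k in(.055,0,-.055)])
m=np.array([.4965,.2845,0])+.049*n-.007*n*2
for z in(.17,.182):print([proj("side",m+[0,0,z]+k*e) for k in(.138,-.138)])
E
```

```text
clock: 9.17
eef_pos: [0.4959, 0.2842, 0.1285]
tool_rot: [0.557, 0.831, 0.0, 0.0]
ft_force: [-5.1, -2.8, 2.0]
grip_width: 0.0078
grasp_force: 61.4
0.145 [array([289.91 , 117.451]), array([298.576, 125.778]), array([307.657, 134.503])]
0.157 [array([289.689, 114.547]), array([298.409, 122.863]), array([307.551, 131.58 ])]
0.168 [array([289.483, 111.85 ]), array([298.255, 120.155]), array([307.452, 128.863])]
[array([285.602,  96.18 ]), array([331.488, 138.12 ])]
[array([285.359,  93.222]), array([331.553, 135.097])]
```

View pics/w5.png

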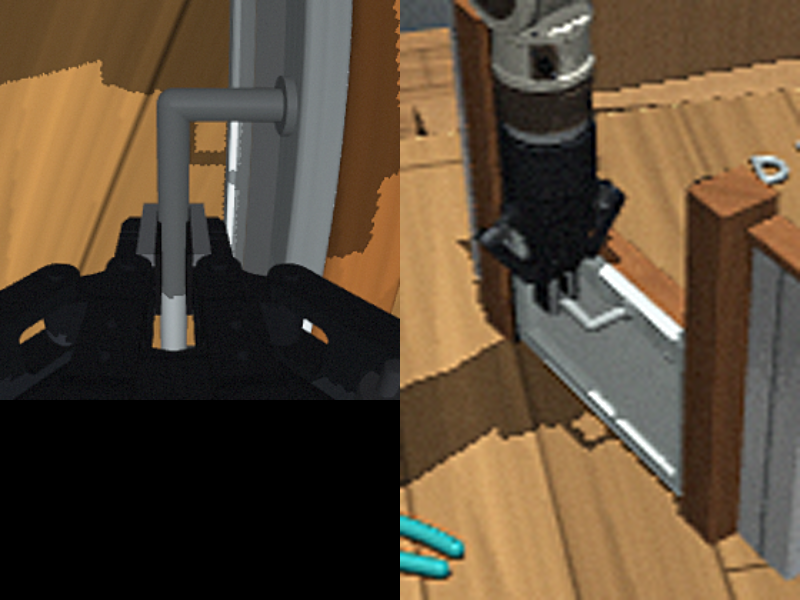

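The bar corner in the side view at (307.5,132) matches z = 157 mm, so the sash is on its stop. I'll release, lift, back away, and turn over the pliers.

```bash
python3 -m inch '[0,0,0,0,0,0,30, 0,0,0,0,0,0,30, 0,0,0,0,0,0,30, 0,0,25,0,0,0,30, 0,0,60,0,0,0,30, 0,0,100,0,0,0,30, -20,-10,120,0,0,-0.1,60, -50,-25,120,0,0,-0.22,100]' && python3 -m inch '[-5,-30,0,0,0,-0.12,100, -10,-60,0,0,0,-0.24,100, -15,-95,0,0,0,-0.36,100, -15,-130,0,0,0,-0.48,100, -10,-165,0,0,0,-0.6,100, -5,-200,0,0,0,-0.72,100, 0,-235,0,0,0,-0.84,100, 0,-270,0,0,0,-0.96,100]' && python3 -m inch '[10,-40,0,0,0,-0.12,100, 15,-80,0,0,0,-0.24,100, 20,-120,0,0,0,-0.36,100, 25,-160,0,0,0,-0.48,100, 30,-200,0,0,0,-0.6,100, 30,-200,0,0,0,-0.72,100, 30,-200,0,0,0,-0.84,100, 30,-200,0,0,0,-0.98,100]' && python3 -m inch '[0,0,0,0,0,-0.02,100, 0,0,0,0,0,-0.02,100, 0,0,0,0,0,-0.02,100]'
python3 - <<'E'
from h import *
np.set_printoptions(precision=3,suppress=True)
o=bot.get_obs();Rm=R.from_quat(o["tool_rot"]).as_matrix();print(o["joint_pos"],Rm[:,0],np.arctan2(Rm[1,0],Rm[0,0]))
im=bot.camera("wrist");cv2.imwrite("pics/w6.png",im)
print([(x["uv"],x["confidence"],wz(x["uv"],.078,o)) for n in("pliers","handle_mid") for x in bot.spot_point("wrist",n)])
for s in bot.silhouettes("wrist","pliers"):
    ys,xs=np.nonzero(s["mask"]);P=np.array([wz((x,y),.078,o)[:2] for x,y in zip(xs[::5],ys[::5])])
    c=P.mean(0);w,v=np.linalg.eigh(np.cov((P-c).T));q=(P-c)@v;print(s["confidence"],s["uv"],c,v[:,1],np.ptp(q,axis=0))
E
```

```text
clock: 9.93
eef_pos: [0.4514, 0.2622, 0.2525]
tool_rot: [0.647, 0.763, 0.007, 0.002]
ft_force: [0.0, 1.4, -0.1]
grip_width: 0.0488
grasp_force: 0.0
clock: 10.6
eef_pos: [0.448, -0.0123, 0.2475]
tool_rot: [0.926, 0.378, 0.002, 0.001]
ft_force: [0.5, 0.3, -1.1]
grip_width: 0.0858
grasp_force: 0.0
clock: 11.27
eef_pos: [0.4771, -0.2122, 0.2469]
tool_rot: [0.995, -0.096, 0.001, 0.0]
ft_force: [0.5, 0.0, 0.1]
grip_width: 0.0856
grasp_force: 0.0
clock: 11.52
eef_pos: [0.4769, -0.2105, 0.2471]
tool_rot: [0.995, -0.101, 0.0, 0.0]
ft_force: [0.1, 0.1, 0.2]
grip_width: 0.0853
grasp_force: 0.0
[-0.416  0.272  0.127  1.425 -0.     2.927] [ 0.98  -0.2    0.001] -0.20149942641012786
[([386.9, 306.5], 0.7, array([ 0.29 , -0.26 ,  0.078])), ([128.5, 314.2], 0.69, array([0.329, 0.13 , 0.078])), ([369.1, 93.4], 0.65, array([ 0.556, -0.277,  0.078])), ([318.3, 173.6], 0.62, array([ 0.482, -0.207,  0.078])), ([127.5, 289.6], 0.97, array([0.373, 0.105, 0.078])), ([318.0, 239.2], 0.65, array([ 0.406, -0.191,  0.078])), ([247.8, 25.3], 0.2, array([ 0.657, -0.167,  0.078]))]
0.95 [324.9, 206.5] [ 0.444 -0.201] [-0.975  0.22 ] [0.053 0.201]
0.81 [381.6, 309.7] [ 0.289 -0.253] [-0.775 -0.632] [0.045 0.139]
0.5 [235.9, 32.8] [ 0.652 -0.153] [0.326 0.945] [0.088 0.145]
```

View pics/w6.png

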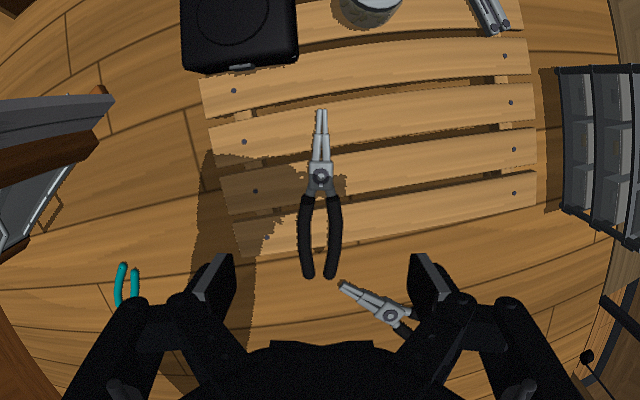

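The wrist view shows the chosen pliers centred: pivot (320,176), nose tip (322,110), handles down to (318,275). The mask gives 201 x 53 mm at heading −0.22. The fingertips seem to sit about 20 mm behind the reported TCP (bar test), so I'll descend to about 0.056 with force checks.

```bash
python3 -m inch '[3,1,-30,0,0,-0.02,55, 3,1,-65,0,0,-0.02,55, 3,1,-100,0,0,-0.02,55, 3,1,-130,0,0,-0.02,55, 3,1,-150,0,0,-0.02,55, 3,1,-165,0,0,-0.02,55, 3,1,-172,0,0,-0.02,55, 3,1,-172,0,0,-0.02,55]' && python3 -m inch '[0,0,-5,0,0,0,55, 0,0,-10,0,0,0,55, 0,0,-16,0,0,0,55, 0,0,-18,0,0,0,55, 0,0,-18,0,0,0,55]'
python3 - <<'E'
from h import *
bot.camera("wrist");a=bot.camera("wrist");b=bot.camera("side")
im=np.zeros((400,800,3),np.uint8);im[:400,:400]=cv2.resize(a[100:380,200:480],(400,400))
im[:400,400:]=cv2.resize(b[200:300,265:365],(400,400),interpolation=cv2.INTER_CUBIC)
cv2.imwrite("pics/w7.png",im)
E
```

```text
clock: 12.38
eef_pos: [0.4783, -0.2088, 0.0733]
tool_rot: [0.994, -0.112, -0.002, -0.001]
ft_force: [-0.2, 0.7, -0.7]
grip_width: 0.0469
grasp_force: 0.0
clock: 12.8
eef_pos: [0.4793, -0.2094, 0.0566]
tool_rot: [0.994, -0.112, -0.0, -0.0]
ft_force: [-0.2, -0.6, 0.3]
grip_width: 0.0471
grasp_force: 0.0
```

View pics/w7.png

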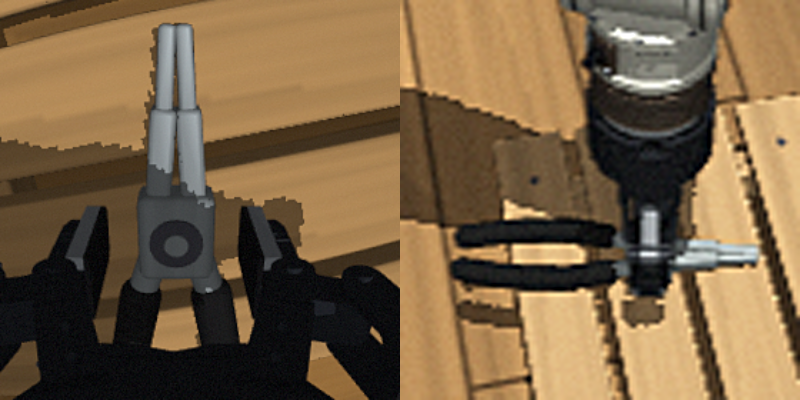

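The pads straddle the pivot box, centred, with no contact force. Closing.

```bash
python3 -m inch '[0,0,0,0,0,0,20, 0,0,0,0,0,0,0, 0,0,0,0,0,0,0, 0,0,0,0,0,0,0, 0,0,0,0,0,0,0, 0,0,0,0,0,0,0]'; python3 -m inch '[0,0,5,0,0,0,0, 0,0,15,0,0,0,0, 0,0,25,0,0,0,0, 0,0,25,0,0,0,0, 0,0,25,0,0,0,0]'
python3 - <<'E'
from h import *
b=bot.camera("side");a=bot.camera("wrist")
cv2.imwrite("pics/w8.png",np.hstack([cv2.resize(a[100:380,200:480],(400,400)),cv2.resize(b[190:290,265:365],(400,400))]))
E
```

```text
clock: 13.45
eef_pos: [0.4799, -0.2097, 0.0575]
tool_rot: [0.994, -0.112, 0.001, 0.0]
ft_force: [-0.4, 0.3, 4.8]
grip_width: 0.0244
grasp_force: 59.0
clock: 13.87
eef_pos: [0.4803, -0.2099, 0.0829]
tool_rot: [0.994, -0.112, 0.001, 0.0]
ft_force: [-0.0, -0.4, -2.8]
grip_width: 0.0245
grasp_force: 58.2
```

View pics/w8.png

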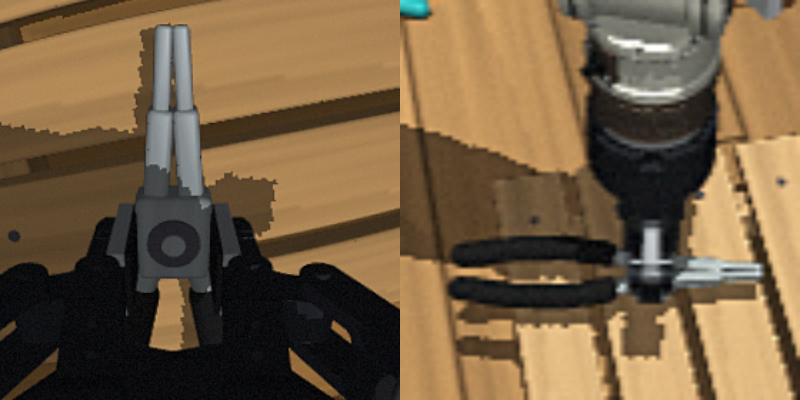

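Lifted, gripped at 58 N and level. Now carry: raise, turn in the direction that suits the last joint, and pre-position inside the hatch.

```bash
python3 -m inch '[0,0,40,0,0,0,0, 0,0,80,0,0,0,0, -10,0,115,0,0,0.12,0, -20,10,147,0,0,0.24,0, -30,20,147,0,0,0.36,0, -40,30,147,0,0,0.48,0, -50,45,147,0,0,0.6,0, -60,60,147,0,0,0.72,0]' && python3 -m inch '[-6,10,0,0,0,0.12,0, -12,20,0,0,0,0.24,0, -18,32,0,0,0,0.36,0, -24,44,0,0,0,0.48,0, -30,56,0,0,0,0.6,0, -36,68,0,0,0,0.72,0, -43,80,0,0,0,0.84,0, -50,90,0,0,0,0.96,0]' && python3 -m inch '[-5,16,0,0,0,0.12,0, -10,32,0,0,0,0.24,0, -15,48,0,0,0,0.36,0, -20,64,0,0,0,0.48,0, -25,80,0,0,0,0.6,0, -30,96,0,0,0,0.72,0, -35,112,0,0,0,0.84,0, -40,130,0,0,0,0.96,0]' && python3 -m inch '[-2,17,0,0,0,0.12,0, -4,34,0,0,0,0.24,0, -6,51,0,0,0,0.36,0, -8,68,0,0,0,0.48,0, -10,85,0,0,0,0.6,0, -12,102,0,0,0,0.72,0, -12,120,0,0,0,0.84,0, -12,138,0,0,0,0.96,0]'
```

```text
clock: 14.63
eef_pos: [0.4187, -0.149, 0.2286]
tool_rot: [0.969, 0.248, -0.0, -0.0]
ft_force: [1.2, 0.4, -1.6]
grip_width: 0.0244
grasp_force: 58.7
clock: 15.3
eef_pos: [0.3686, -0.0587, 0.2284]
tool_rot: [0.745, 0.668, -0.0, -0.001]
ft_force: [0.1, 0.4, -2.8]
grip_width: 0.0243
grasp_force: 58.7
clock: 15.97
eef_pos: [0.3287, 0.071, 0.2285]
tool_rot: [0.352, 0.936, -0.0, -0.0]
ft_force: [0.3, 0.7, -1.2]
grip_width: 0.0242
grasp_force: 58.7
clock: 16.63
eef_pos: [0.3168, 0.209, 0.2284]
tool_rot: [-0.12, 0.993, -0.0, -0.0]
ft_force: [0.0, -0.0, -2.0]
grip_width: 0.0244
grasp_force: 58.7
```

```bash
python3 -m inch '[0,0,0,0,0,0.1,0, 0,0,0,0,0,0.15,0, 20,8,1,0,0,0.15,0, 45,19,1,0,0,0.15,0, 70,29,1,0,0,0.15,0, 95,39,1,0,0,0.15,0, 120,49,1,0,0,0.15,0, 140,58,1,0,0,0.15,0]' && python3 -m inch '[8,3,0,0,0,0,0, 8,3,0,0,0,0,0, 8,3,0,0,0,0,0, 8,3,0,0,0,0,0]'
python3 - <<'E'
from h import *
np.set_printoptions(precision=3,suppress=True)
o=bot.get_obs();a=bot.camera("wrist")
t=bot.camera("top");s=bot.camera("side")
n=np.array([.925,.38]);e=np.array([-.38,.925]);m=np.array([.535,.299])
for k in bot.silhouettes("wrist","pliers")[:2]:
    ys,xs=np.nonzero(k["mask"]);P=np.array([wz((x,y),.25,o)[:2] for x,y in zip(xs[::5],ys[::5])])
    c=P.mean(0);w,v=np.linalg.eigh(np.cov((P-c).T));print("wrist",(c-m)@n,(c-m)@e,v[:,1],k["confidence"])
for nm in("pliers","handle_mid"):
  for c,f in(("top",lambda u:onz("top",u,.25)),("side",lambda u:onz("side",u,.25)),("wrist",lambda u:wz(u,.25,o))):
    for x in bot.spot_point(c,nm):
        p=f(x["uv"])[:2]-m
        if np.hypot(*p)<.2: print(nm,c,x["uv"],x["confidence"],p@n,p@e)
for k in bot.silhouettes("top","pliers"):
    ys,xs=np.nonzero(k["mask"]);P=np.array([onz("top",(x,y),.25)[:2] for x,y in zip(xs,ys)])-m
    if np.hypot(*P.mean(0))<.2: q=np.c_[P@n,P@e];print("top n/e range",q.min(0),q.max(0),q.mean(0),np.polyfit(q[:,0],q[:,1],1))
H=np.zeros((600,800,3),np.uint8)
H[:400,:400]=cv2.resize(a[0:400,120:520],(400,400));H[:,400:]=cv2.resize(s[50:200,250:350],(400,600));H[400:,:400]=cv2.resize(t[120:220,110:310],(400,200))
cv2.imwrite("pics/w9.png",H)
E
```

```text
clock: 17.3
eef_pos: [0.4588, 0.2668, 0.2289]
tool_rot: [-0.191, 0.982, -0.0, -0.0]
ft_force: [0.6, 0.2, -1.0]
grip_width: 0.0244
grasp_force: 58.8
clock: 17.63
eef_pos: [0.4642, 0.2689, 0.2296]
tool_rot: [-0.191, 0.982, -0.0, -0.001]
ft_force: [-0.5, -0.3, -1.3]
grip_width: 0.0243
grasp_force: 58.8
wrist -0.08731321497032844 -0.0006136279649365925 [-0.928 -0.373] 0.98
wrist -0.18460833935201298 -0.005547814416986949 [-0.8    0.599] 0.59
pliers top [200.7, 193.0] 0.84 -0.0803187503844207 0.00032824047727302854
pliers side [284.6, 104.9] 0.57 -0.0894517216449166 -0.003916123325155556
pliers wrist [319.9, 255.4] 0.96 -0.0802593613421553 -0.00099718830601752
pliers wrist [344.4, 17.2] 0.94 -0.1931008560843476 0.010555735356101199
handle_mid top [189.0, 168.5] 0.92 0.002228961672341055 0.004703762252171421
handle_mid side [304.9, 92.1] 0.76 -0.0009935376378448302 0.01797431614793031
handle_mid wrist [289.2, 44.9] 0.75 -0.1802344363932489 -0.013685109363848301
top n/e range [-0.146 -0.03 ] [0.051 0.027] [-0.021 -0.004] [-0.014 -0.005]
```

View pics/w9.png

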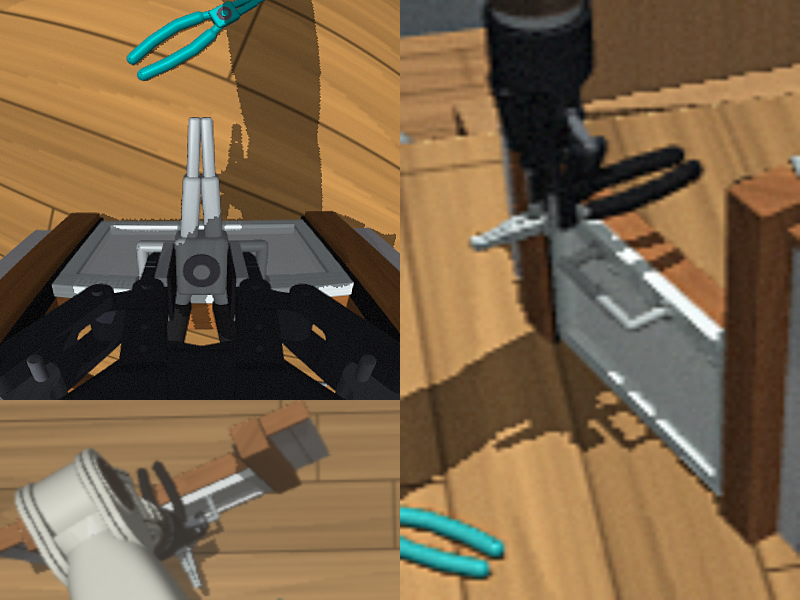

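The picture shows the pliers held flat through the opening, handles out over the lowered sash and clear of the posts. One height check remains before handing in.

```bash
python3 -m inch '[0,0,0,0,0,0,0, 0,0,0,0,0,0,0, 0,0,0,0,0,0,0]'; python3 - <<'E'
from h import *
print(tri("top",(189,168.5),"side",(304.9,92.1)),tri("top",(200.7,193),"side",(284.6,104.9)),proj("side",(.535,.299,.25)),proj("top",(.535,.299,.25)))
E
```

```text
clock: 18.43
eef_pos: [0.4655, 0.2695, 0.2298]
tool_rot: [-0.191, 0.982, -0.0, -0.0]
ft_force: [-0.8, -0.7, -1.4]
grip_width: 0.0243
grasp_force: 58.8
(array([0.52936216, 0.3015481 , 0.25950826]), np.float64(0.008752926101538652)) (array([0.45793605, 0.27048211, 0.24382683]), np.float64(0.006530869218148538)) [308.26736665  94.6502296 ] [190.7260823  168.54997078]
```

Within tolerance: the handle middle measures about 0.25–0.26 m high, against 0.25 ± 0.03.

```bash
python3 -c "
from workcell import bot
print(bot.job_done())"
```

```text
the job is handed in; nothing more can be done
None
```

I handed the job in at about 18 s with the sash down on its stop and the pliers held handles-out, level, in the middle of the opening; my last measurements were all inside the limits, but no verdict came back.

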